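# Sort excavation finds into archive trays

## Robot

A 7-joint arm with a two-finger parallel gripper is mounted at the origin on the work surface. World frame = base frame: x ahead of the robot, y to its left, z up, the work surface at z = 0. Lengths are in m, angles in rad, forces in N, time in s.
With the tool pointing down it reaches from about 0.4 to 0.85 m from the base axis. Payload 4.5 kg.
Tool frame: the origin (TCP) lies between the finger pads; the fingertips stand 11 mm ahead of it and the grasp point (between the pads) lies 8 mm behind it (r.nose_length is the distance from the TCP to the fingertips, in m); z points along the fingers, y is the line along which they close (so a half turn about z gives the same grasp; the last joint's range is limited). The gripper opens to 88 mm and grips with 3 to 60 N. Pads are 18 mm wide; open, the fingers measure 123 mm over their backs; the gripper's body (75 mm by 187 mm) begins 45 mm behind the grasp point.
Start: joints at [1.364, 0.689, -0.195, 1.565, 0.157, 0.902, -0.215], TCP at [0.149, -0.607, 0.25] pointing down, gripper open.
Joint ranges: [-3.01, 3.01], [-0.46, 2.08], [-1.47, 1.51], [0.13, 2.56], [-1, 4.14], [0.04, 2.09], [-2.66, 2.66]. Speed limits (rad/s): [2.57, 2.57, 3.14, 3.14, 3.14, 3.14, 3.14].

## Interface

Orientations are given as a unit quaternion [x, y, z, w].
In Python, from plant import get_state, snapshot, camera_model, r gives the robot as it stands.
- The arm moves only by the shell command python3 -m inch 'ROWS' [FORCE]. ROWS is text: rows parted by semicolons, each of 7 numbers parted by spaces: the opening, from -1 (shut) to 1 (fully open), then the shift along the tool's x, y, z in m, then the turn, a rotation vector about the tool's x, y, z in rad. A call has 1 to 20 rows; each row shifts and turns the commanded pose from where the row before left it, along the tool's axes as they then stand; what a row does not reach is not made up. A row lasts 1/12 s, in which the tool goes at most 41.7 mm and 7.16 degrees, less where a joint would pass 70% of its speed; a pose out of reach is approached as far as the arm can. A call is refused whole if a number of a shift passes 0.0417 or a number of a turn 0.125, either way. A call with a gripper value outside its range is refused whole. The fingers move at their own pace and stop on an object; FORCE is the grip in N (left out, the last holds). Time passes only in rows, so rows that do not move let the fingers close. It gives the time, the measured TCP pose, the force, the opening and the grip force at its end, in the units of the state.
- get_state(): the state, without advancing time (a new reading comes with each control period).
- snapshot(name): name is "scene" or "top" or "wrist"; returns (picture, depth): 480x640x3 uint8, red, green, blue; 480x640 float32, m along the optical axis (not along the pixel's ray), 0 where there is no reading.
- camera_model(name): a dict with "intrinsics" (3x3 intrinsics, pixels), "dist" ([k1, k2, p1, p2, k3] as OpenCV has them; the pictures are not rectified), "view" (4x4, takes a point from world to camera coordinates). Camera axes: x right, y down, z forward; pixel columns grow to the right and rows downward; lengths in m; the calibration is good to about 2 mm. A picture is of the moment at which its call begins: read the wrist's pose just before it. camera_model takes no time and is no camera call; for the wrist camera it gives the pose at the moment of the call.
- r.finish_job(): hands the job in; it is judged then, once.
The state is a dict: "clock": time; "q": joint angles; "qd": joint speeds; "joint_torque": joint torques, N m; "tool_pos": TCP position; "eef_rot": TCP orientation; "contact_force": force on the tool from outside, world axes, zero at the start; "moment": the same for the moment, N m; "opening": opening from 0.0 (shut) to 1.0 (fully open); "finger_force": force on a finger pad.
Only numpy, scipy, OpenCV 4.12 (cv2) and the standard library are available. Lean on these libraries where they do the work, as an engineer would, in place of code of your own. Each camera call takes 0.05 s, during which the arm holds its last target. There are 200 camera calls.

## Task

Sort the five finds on the table by material: both brick-red fired-clay pieces into the yellow-lined tray, both stone pieces (the grey whetstone and the pale marble moulding) into the green-lined tray, and the brass key into the blue-lined tray. Set each down gently rather than dropping it, so that it ends lying flat on its tray's floor, the same way up as now and not on top of another find or the wall, and leave the label roll and the brush where they are.

Things in the scene. Friction and masses are not known exactly. Their poses are not given: they have to be found in the camera images.
- roof_tile: FIRED CLAY: brick-red fragment of a flanged roof tile, about 74 (x) x 46 (y) x 35 (z) mm: a flat slab 18 thick with a ridge (14 wide, top at 35) along its +y long edge. Grip across y, 46 wide, over the origin. 80 to 150 g. Origin at the centre of its underside, z up. It lies flat on the table, right way up, at any yaw.
- loom_weight: FIRED CLAY: brick-red ring-shaped loom weight lying flat, 56 mm outside diameter, 34 high, with an upright 18 mm hole through its middle. Grip across its outside in any direction. 85 to 170 g. Origin at the centre of its underside, z up. It lies flat on the table, right way up, at any yaw.
- whetstone: STONE: plain grey bar-shaped whetstone, 90 (x) x 30 (y) x 24 (z) mm. Grip across y over the origin. 105 to 210 g. Origin at the centre of its underside, z up. It lies flat on the table, right way up, at any yaw.
- moulding: STONE: pale marble fragment of a carved moulding, 60 (x) x 44 (y) x 38 (z) mm: a base 44 wide and 20 high, a 34 wide step to 28 and a rounded bead 20 wide on top, all running along x. Grip the base across y (44 wide) over the origin. 125 to 250 g. Origin at the centre of its underside, z up. It lies flat on the table, right way up, at any yaw.
- key: METAL: yellow brass antique key lying flat, 12 mm thick (z), 101 long (x from -53 to +48): ring-shaped bow 40 across on the -x end, round shank 12 mm thick along x from -18 to +48, bit teeth reaching 23 to the +y side at x = 25 to 42. Grip the shank across y over the origin, with the fingertips close to the table. 63 to 126 g. Origin on the shank axis in plan, at the level of the underside, z up. It lies flat on the table, right way up, at any yaw.
- tray_yellow: Fired-clay tray, fixed to the table: open cardboard tray with a yellow lined floor and yellow tags on its two long outer sides; 130 (x) x 215 (y) x 35 (z) outside, walls and floor 5 thick (inside 120 x 205, inner floor 5 above the table, walls reach 30 above it). Origin at the centre of its underside, z up. The three trays stand side by side beyond the finds, in any order, turned up to 0.2 rad.
- tray_green: Stone tray, fixed to the table: open cardboard tray with a green lined floor and green tags on its two long outer sides; 130 (x) x 215 (y) x 35 (z) outside, walls and floor 5 thick (inside 120 x 205, inner floor 5 above the table, walls reach 30 above it). Origin at the centre of its underside, z up. The three trays stand side by side beyond the finds, in any order, turned up to 0.2 rad.
- tray_blue: Metal tray, fixed to the table: open cardboard tray with a blue lined floor and blue tags on its two long outer sides; 130 (x) x 215 (y) x 35 (z) outside, walls and floor 5 thick (inside 120 x 205, inner floor 5 above the table, walls reach 30 above it). Origin at the centre of its underside, z up. The three trays stand side by side beyond the finds, in any order, turned up to 0.2 rad.
- label_roll: Bystander: roll of white paper labels standing on end at the left of the work, 56 mm diameter, 50 high, loose; not to be moved. Origin at the centre of its underside.
- brush: Bystander: finds brush, 170 mm long, lying loose along x at the right of the work; not to be moved. Its origin lies under about its middle, on the table; its handle points to -x (turned up to 0.2 rad).
There are look-alikes about, which are no part of the job. Leave any black, purple or turquoise look-alike of the roof_tile alone.

How it is judged:
By the outcome, as a careful person would: the job done as asked, in the order asked, and still so for the second after the job is handed in, with the robot touching nothing.
It also fails if it takes over 139 s, if anything falls off the work surface, if the arm or the gripper's body presses on something with over 40 N, if the wrist force passes 120 N, or if a joint passes its speed limit or range.

## Working session

There is one attempt and no reset: what is moved stays moved. The work goes in short steps, Python scripts to look and compute and a shell command to move; the robot and the scene stay as the last step left them, time stands still between calls to the robot, and variables do not carry over. Pictures are saved under pics/ and viewed, at most 14 in all, crops included, and the job is handed in when it is done.

```bash
mkdir -p pics; ls; cat > h.py <<'E'
import numpy as np,cv2
from plant import get_state,snapshot,camera_model,r
def save(n,f):
    p,d=snapshot(n); cv2.imwrite(f'pics/{f}.png',p[:,:,::-1]); m=camera_model(n)
    np.savez(f'pics/{f}.npz',p=p,d=d,K=m['intrinsics'],D=m['dist'],V=m['view'])
def world(f,uv,z=None):
    a=np.load(f'pics/{f}.npz'); u=cv2.undistortPoints(np.array(uv,float).reshape(-1,1,2),np.array(a['K']),np.array(a['D'])).reshape(-1,2)
    V=np.linalg.inv(a['V']); o=[]
    for i,(x,y) in enumerate(u):
        ray=np.array([x,y,1.]); c,R=V[:3,3],V[:3,:3]
        if z is None: s=a['d'][int(round(uv[i][1])),int(round(uv[i][0]))]
        else:
            zz=z if np.isscalar(z) else z[i]; s=(zz-c[2])/(R@ray)[2]
        o.append(c+R@ray*s)
    return np.array(o)
E
python3 -c "
from h import *
save('top','t0');save('scene','s0');print(get_state());print(camera_model('top'))"
```

```text
pics
{'clock': 0.1, 'q': array([ 1.36379831,  0.68988136, -0.19454298,  1.56617624,  0.15728038,
        0.90251324, -0.21508182]), 'qd': array([-3.58214417e-06, -2.39681610e-03,  9.58917104e-04, -2.06845220e-03,
        1.40060491e-03, -4.71687996e-04, -4.72123456e-04]), 'joint_torque': array([-2.21265196e-03, -5.28498530e+01, -1.27146430e+00, -1.53837311e+01,
       -5.26147080e-02,  2.00499926e-03,  6.24470340e-05]), 'tool_pos': array([ 0.14890039, -0.60646679,  0.2490195 ]), 'eef_rot': array([ 9.92754942e-01,  1.20154040e-01, -1.38750151e-04, -7.82176464e-04]), 'contact_force': array([-0.04226157,  0.28569022,  0.03930677]), 'moment': array([ 0.00560619, -0.00720877, -0.02092449]), 'finger_force': 0.0, 'opening': 0.999653220389179}
{'intrinsics': array([[434.22426252,   0.        , 316.51382607],
       [  0.        , 434.22426252, 234.48391448],
       [  0.        ,   0.        ,   1.        ]]), 'dist': array([-0.00921383,  0.        ,  0.        ,  0.        ,  0.        ]), 'view': array([[-4.64266180e-04, -9.99980934e-01,  6.15766947e-03,
        -4.68138591e-02],
       [-9.99081808e-01,  2.00032234e-04, -4.28427468e-02,
         4.27118907e-01],
       [ 4.28406982e-02, -6.17190598e-03, -9.99062852e-01,
         1.34896428e+00],
       [ 0.00000000e+00,  0.00000000e+00,  0.00000000e+00,
         1.00000000e+00]])}
```

View pics/t0.png

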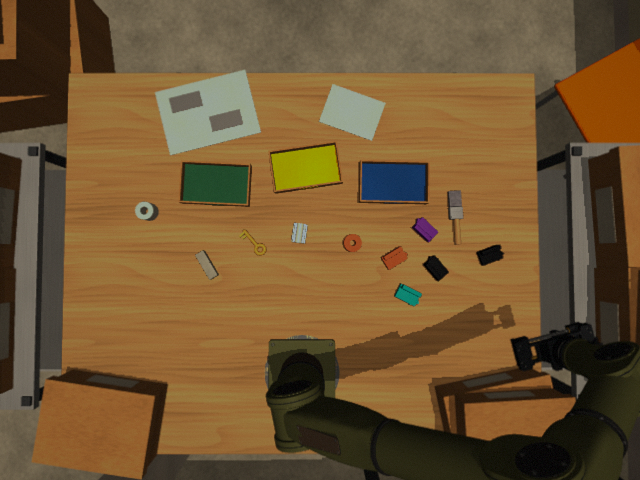

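View pics/s0.png

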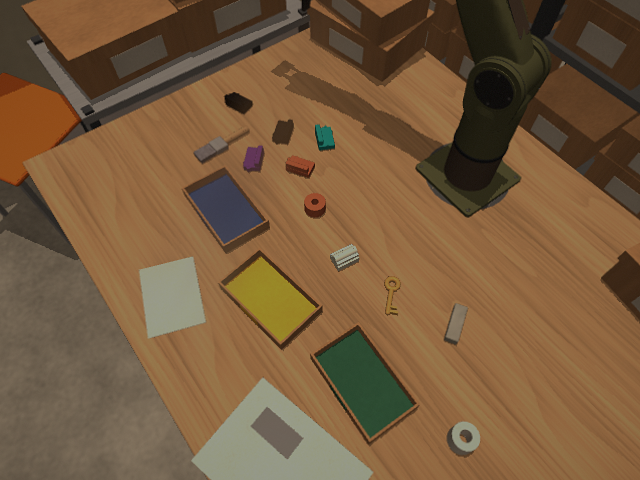

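The top view shows the trays, left to right, as green (216,184), yellow (306,167) and blue (394,182). The finds are the whetstone (207,265), key (253,243), moulding (300,233), ring (352,243) and red tile (394,258). The look-alikes and brush are on the right, and the label roll is at (145,211).

```bash
python3 -c "
from h import *
p=cv2.imread('pics/t0.png')
cv2.imwrite('pics/c1.png',cv2.resize(p[215:295,185:295],None,fx=7,fy=7,interpolation=cv2.INTER_CUBIC))
cv2.imwrite('pics/c2.png',cv2.resize(p[215:295,315:425],None,fx=7,fy=7,interpolation=cv2.INTER_CUBIC))
n=['gr','ye','bl','whet','key','mould','ring','tile','roll','brush']
uv=[(216,184),(306,167),(394,182),(207,265),(253,243),(300,233),(352,243),(394,258),(145,211),(457,215)]
for a,b in zip(n,world('t0',uv,[.005,.005,.005,.024,.01,.038,.034,.02,.05,.01])): print(a,b.round(3))
hsv=cv2.cvtColor(p,cv2.COLOR_BGR2HSV)
print([hsv[v,u] for u,v in uv])
# tray inner floors by colour
for nm,(u,v) in zip(n,uv[:3]):
  h=hsv[v,u].astype(int); m=(abs(hsv[...,0].astype(int)-h[0])<8)&(hsv[...,1]>120)
  l=cv2.connectedComponents(m.astype(np.uint8))[1]; c=np.argwhere(l==l[v,u])[:,::-1].astype(np.float32)
  w=world('t0',c,.005)[:,:2].astype(np.float32); print(nm,cv2.minAreaRect(w))
"
```

```text
gr [0.587 0.27  0.005]
ye [ 0.641 -0.014  0.005]
bl [ 0.593 -0.292  0.005]
whet [0.332 0.291 0.024]
key [0.401 0.151 0.01 ]
mould [0.43  0.004 0.038]
ring [ 0.4   -0.156  0.034]
tile [ 0.354 -0.287  0.02 ]
roll [0.497 0.474 0.05 ]
brush [ 0.488 -0.488  0.01 ]
[array([ 67, 139,  75], dtype=uint8), array([ 30, 255, 158], dtype=uint8), array([107, 197,  93], dtype=uint8), array([ 21,  70, 139], dtype=uint8), array([ 18, 205, 148], dtype=uint8), array([ 43,  37, 167], dtype=uint8), array([ 16, 166, 157], dtype=uint8), array([ 10, 207, 154], dtype=uint8), array([16, 96, 64], dtype=uint8), array([ 19,  41, 132], dtype=uint8)]
gr ((0.5892988443374634, 0.27282530069351196), (0.1963966339826584, 0.1128537654876709), 87.12081146240234)
ye ((0.6411377787590027, -0.009443417191505432), (0.11794368922710419, 0.20284652709960938), 8.510766983032227)
bl ((0.5941730737686157, -0.2900303900241852), (0.2006300538778305, 0.11478423327207565), 88.70088195800781)
```

View pics/c1.png

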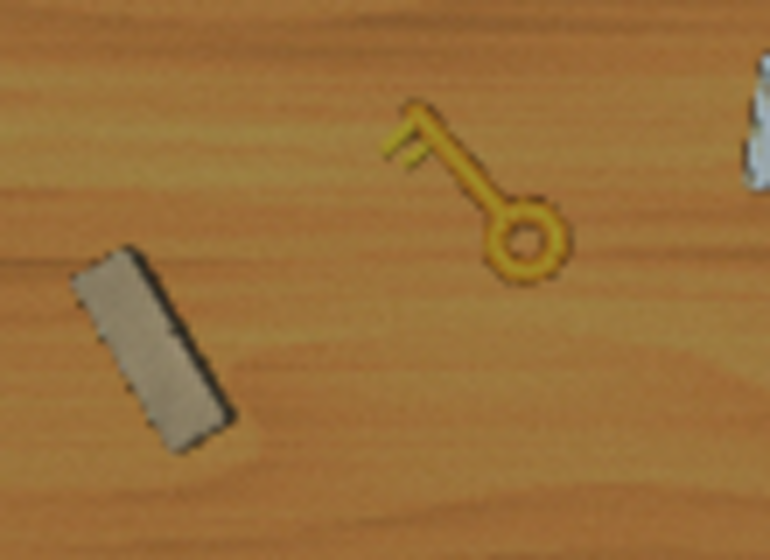

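View pics/c2.png

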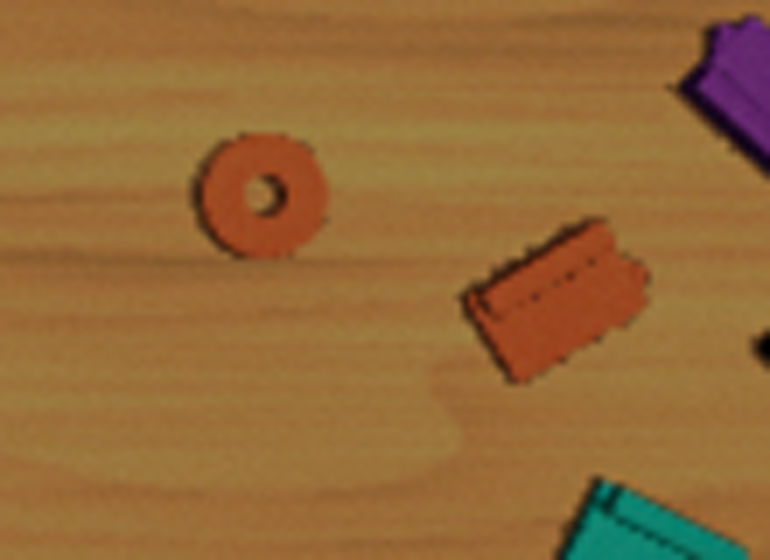

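The crops are clear. In crop 1 the whetstone's top corners are (74,280), (128,247), (236,415) and (180,453). The key's bow is at (527,241), its tip at (413,103), and its bit is on the left. In crop 2 the ring is at (264,196), and the tile's left edge runs (463,297)–(518,383) with the ridge on its upper side.

```bash
cat >> h.py <<'E'
def yaw_now(s):
    from scipy.spatial.transform import Rotation as R
    M=R.from_quat(s['eef_rot']).as_matrix(); return np.arctan2(M[1,0],M[0,0]),M
def to(x,y,z,yaw=None,half=True):
    s=get_state(); a,M=yaw_now(s); p=s['tool_pos']
    print('t',round(s['clock'],1),'pos',p.round(4),'yaw',round(a,3),'q7',s['q'][6].round(2),'F',s['contact_force'].round(1),'open',round(s['opening'],3),'ff',round(s['finger_force'],1))
    if yaw is not None:
        d=yaw-a; d=(d+np.pi/2)%np.pi-np.pi/2 if half else (d+np.pi)%(2*np.pi)-np.pi
        print('turn toolz',round(-d,3),'(alt',round(-d-np.sign(-d)*np.pi,3),') tilt',M[:2,2].round(3))
    else: d=0
    dw=np.array([x,y,z])-p
    for n,b in (('now axes',a),('after turn',a+d)):
        c,q=np.cos(b),np.sin(b); print(n,'x %.4f y %.4f z %.4f'%(dw[0]*c+dw[1]*q,dw[0]*q-dw[1]*c,-dw[2]))
E
python3 -c "
from h import *
f=lambda L,o:[(o[0]+(x+.5)/7-.5,o[1]+(y+.5)/7-.5) for x,y in L]
w=world('t0',f([(74,280),(128,247),(236,415),(180,453)],(185,215)),.024)[:,:2]
d=(w[1]+w[0]-w[2]-w[3])/2; print('whet',w.mean(0).round(3),np.linalg.norm(d).round(3),np.linalg.norm(w[0]-w[1]).round(3),np.arctan2(d[1],d[0]).round(3))
k=world('t0',f([(527,241),(413,103)],(185,215)),.01)[:,:2]; d=k[1]-k[0]; print('key',(k[0]+33/81*d).round(3),np.linalg.norm(d).round(3),np.arctan2(d[1],d[0]).round(3))
print('ring',world('t0',f([(264,196)],(315,215)),.034).round(3))
t=world('t0',f([(463,297),(518,383),(561,300)],(315,215)),[.035,.018,.024])[:,:2];d=t[0]-t[1];print('tile',t[2].round(3),np.linalg.norm(d).round(3),'ydir',np.arctan2(d[1],d[0]).round(3),'x',(np.arctan2(d[1],d[0])-np.pi/2).round(3))
p=cv2.imread('pics/t0.png');hsv=cv2.cvtColor(p,cv2.COLOR_BGR2HSV)
m=((hsv[...,1]<90)&(hsv[...,2]>110)).astype(np.uint8); l=cv2.connectedComponents(m)[1]; c=np.argwhere(l==l[233,300])[:,::-1].astype(np.float32)
print(cv2.minAreaRect(world('t0',c,.03)[:,:2].astype(np.float32)))
to(.354,-.287,.15)
"
```

```text
whet [0.334 0.292] 0.089 0.028 0.568
key [0.407 0.151] 0.08 0.693
ring [[ 0.401 -0.157  0.034]]
tile [ 0.355 -0.289] 0.047 ydir 0.611 x -0.96
((0.4321552813053131, 0.0071267783641815186), (0.0430937185883522, 0.060158926993608475), 81.9112319946289)
t 0.1 pos [ 0.1489 -0.6065  0.249 ] yaw 0.241 q7 -0.22 F [-0.   0.3  0. ] open 1.0 ff 0.0
now axes x 0.2754 y -0.2613 z 0.0990
after turn x 0.2754 y -0.2613 z 0.0990
```

```bash
python3 -m inch '1 .023 -.0218 .006 0 0 0;1 .023 -.0218 .006 0 0 0;1 .023 -.0218 .006 0 0 0;1 .023 -.0218 .006 0 0 0;1 .023 -.0218 .006 0 0 0;1 .023 -.0218 .006 0 0 0;1 .023 -.0218 .006 0 0 0;1 .023 -.0218 .006 0 0 0;1 .023 -.0218 .006 0 0 0;1 .023 -.0218 .006 0 0 0;1 .023 -.0218 .006 0 0 0;1 .023 -.0218 .006 0 0 0;1 0 0 0 0 0 .12;1 0 0 0 0 0 .12;1 0 0 0 0 0 .12;1 0 0 0 0 0 .12;1 0 0 0 0 0 .12;1 0 0 0 0 0 .12;1 0 0 0 0 0 .12;1 0 0 0 0 0 .12' 20
python3 -c "
from h import *
to(.358,-.289,.015,-.96); save('wrist','w1')"
```

```text
clock: 1.77
tool_pos: [0.3547, -0.287, 0.1776]
eef_rot: [0.935, -0.355, -0.0, -0.0]
contact_force: [0.5, -0.0, -1.1]
opening: 1.0
finger_force: 0.0
t 1.8 pos [ 0.3547 -0.287   0.1776] yaw -0.725 q7 -1.47 F [ 0.5 -0.  -1.1] open 1.0 ff 0.0
turn toolz 0.235 (alt -2.907 ) tilt [-0.  0.]
now axes x 0.0038 y -0.0007 z 0.1626
after turn x 0.0036 y -0.0015 z 0.1626
```

View pics/w1.png

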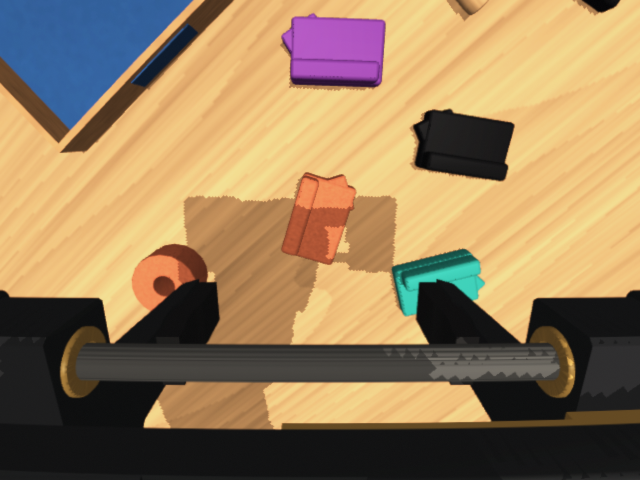

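The wrist view shows the tile centred near (318,218), tilted slightly clockwise, with the ring at (165,278). I'll refine the tile pose from depth.

```bash
python3 -c "
from h import *
a=np.load('pics/w1.npz');hsv=cv2.cvtColor(a['p'],cv2.COLOR_RGB2HSV)
m=((hsv[...,1]>125)&((hsv[...,0]<13)|(hsv[...,0]>172)))
for nm,(x0,x1,y0,y1) in dict(tile=(270,370,165,275),ring=(125,212,235,320)).items():
  k=np.zeros_like(m);k[y0:y1,x0:x1]=m[y0:y1,x0:x1]
  c=np.argwhere(k)[:,::-1]; w=world('w1',c.astype(float)); w=w[(w[:,2]>.012)&(w[:,2]<.045)]
  print(nm,len(w),w[:,2].min().round(3),np.percentile(w[:,2],98).round(3),cv2.minAreaRect(w[:,:2].astype(np.float32)))
"
```

```text
tile 4552 0.012 0.036 ((0.3576684892177582, -0.2911604940891266), (0.047581419348716736, 0.07732359319925308), 30.749753952026367)
ring 2688 0.012 0.035 ((0.4103773236274719, -0.158880352973938), (0.05560683831572533, 0.04242810606956482), 72.88508605957031)
```

```bash
python3 -m inch '.6 0 0 0 0 0 .092;.6 0 0 0 0 0 .092;.6 .005 0 0 0 0 .092;.6 0 0 .03 0 0 0;.6 0 0 .03 0 0 0;.6 0 0 .03 0 0 0;.6 0 0 .03 0 0 0;.6 0 0 .02 0 0 0;.6 0 0 .012 0 0 0;.6 0 0 .01 0 0 0;.6 0 0 0 0 0 0;-1 0 0 0 0 0 0;-1 0 0 0 0 0 0;-1 0 0 0 0 0 0;-1 0 0 0 0 0 0;-1 0 0 0 0 0 0;-1 0 0 0 0 0 0;-1 0 0 0 0 0 0;-1 0 0 0 0 0 0' 25
python3 -c "
from h import *
to(0.6345,.035,.14,.148)"
```

```text
clock: 3.4
tool_pos: [0.3605, -0.2932, 0.021]
eef_rot: [0.879, -0.477, -0.003, -0.0]
contact_force: [-0.3, -0.1, 6.6]
opening: 0.521
finger_force: 24.9
t 3.4 pos [ 0.3605 -0.2932  0.021 ] yaw -0.995 q7 -1.26 F [-0.3 -0.1  6.6] open 0.521 ff 24.9
turn toolz -1.143 (alt 1.999 ) tilt [-0.004  0.003]
now axes x -0.1261 y -0.4086 z -0.1190
after turn x 0.3194 y -0.2842 z -0.1190
```

```bash
python3 -m inch '-1 0 0 -.01 0 0 0;-1 0 0 -.02 0 0 0;-1 0 0 -.03 0 0 0;-1 0 0 -.03 0 0 0;-1 0 0 -.03 0 0 0;-1 0 0 0 0 0 0'
python3 -c "
from h import *
to(0.6345,.035,.15,.148);save('wrist','w2');save('scene','s2')
a=cv2.imread('pics/w2.png');b=cv2.imread('pics/s2.png')[60:300,180:440]
cv2.imwrite('pics/m2.png',np.hstack([cv2.resize(a[100:480],(480,285)),cv2.resize(b,(309,285))]))"
```

```text
clock: 3.9
tool_pos: [0.3623, -0.2949, 0.1444]
eef_rot: [0.879, -0.477, 0.0, 0.0]
contact_force: [0.9, -1.2, -1.1]
opening: 0.517
finger_force: 24.9
t 3.9 pos [ 0.3623 -0.2949  0.1444] yaw -0.995 q7 -1.33 F [ 0.9 -1.2 -1.1] open 0.517 ff 24.9
turn toolz -1.143 (alt 1.998 ) tilt [ 0.    -0.001]
now axes x -0.1286 y -0.4079 z -0.0056
after turn x 0.3178 y -0.2862 z -0.0056
```

View pics/m2.png

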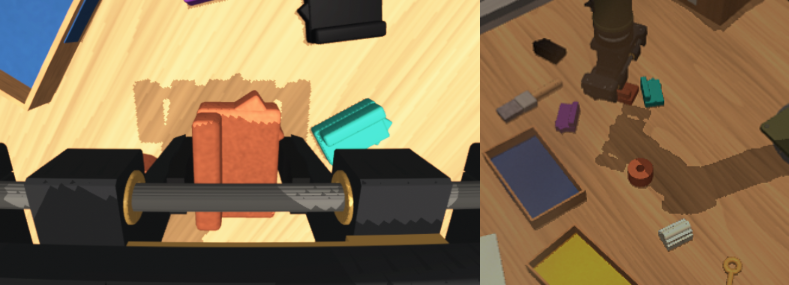

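The tile is held level, ridge up, and the neighbours haven't moved.

```bash
python3 -m inch '-1 -.0092 -.0291 0 0 0 0;-1 -.0092 -.0291 0 0 0 0;-1 -.0092 -.0291 0 0 0 0;-1 -.0092 -.0291 0 0 0 0;-1 -.0092 -.0291 0 0 0 0;-1 -.0092 -.0291 0 0 0 0;-1 -.0092 -.0291 0 0 0 0;-1 -.0092 -.0291 0 0 0 0;-1 -.0092 -.0291 0 0 0 0;-1 -.0092 -.0291 0 0 0 0;-1 -.0092 -.0291 0 0 0 0;-1 -.0092 -.0291 0 0 0 0;-1 -.0092 -.0291 0 0 0 0;-1 -.0092 -.0291 0 0 0 0;-1 0 0 0 0 0 -.114;-1 0 0 0 0 0 -.114;-1 0 0 0 0 0 -.114;-1 0 0 0 0 0 -.114;-1 0 0 0 0 0 -.114;-1 0 0 0 0 0 -.114'
python3 -m inch '-1 0 0 0 0 0 -.114;-1 0 0 0 0 0 -.114;-1 0 0 0 0 0 -.114;-1 0 0 0 0 0 -.114;-1 0 0 0 0 0 0'
python3 -c "
from h import *
to(0.634,.035,.027,.148);"
```

```text
clock: 5.67
tool_pos: [0.6311, 0.0365, 0.1378]
eef_rot: [0.988, -0.152, -0.005, -0.002]
contact_force: [-0.8, -0.7, -1.0]
opening: 0.521
finger_force: 24.9
clock: 6.08
tool_pos: [0.6313, 0.0363, 0.1382]
eef_rot: [0.997, 0.074, -0.004, -0.003]
contact_force: [0.4, 0.9, -1.4]
opening: 0.517
finger_force: 24.9
t 6.1 pos [0.6313 0.0363 0.1382] yaw 0.147 q7 -1.25 F [ 0.4  0.9 -1.4] open 0.517 ff 24.9
turn toolz -0.001 (alt 3.141 ) tilt [-0.009  0.005]
now axes x 0.0025 y 0.0017 z 0.1112
after turn x 0.0025 y 0.0017 z 0.1112
```

```bash
python3 -m inch '-1 .002 .001 .03 0 0 0;-1 0 0 .03 0 0 0;-1 0 0 .02 0 0 0;-1 0 0 .012 0 0 0;-1 0 0 .006 0 0 0;-1 0 0 .003 0 0 0;-1 0 0 .003 0 0 0;-1 0 0 0 0 0 0'
python3 -c "
from h import *
to(0.634,.035,.026,.148);"
```

```text
clock: 6.75
tool_pos: [0.6347, 0.036, 0.0368]
eef_rot: [0.997, 0.072, -0.002, -0.002]
contact_force: [0.2, -0.0, -0.5]
opening: 0.52
finger_force: 24.9
t 6.8 pos [0.6347 0.036  0.0368] yaw 0.144 q7 -1.22 F [ 0.2 -0.  -0.5] open 0.52 ff 24.9
turn toolz -0.004 (alt 3.138 ) tilt [-0.004  0.004]
now axes x -0.0008 y 0.0009 z 0.0108
after turn x -0.0008 y 0.0009 z 0.0108
```

```bash
python3 -m inch '-1 0 0 .004 0 0 0;-1 0 0 .003 0 0 0;-1 0 0 .002 0 0 0;-1 0 0 0 0 0 0;-1 0 0 0 0 0 0'
python3 -c "
from h import *
to(0.634,.035,.026,.148);"
```

```text
clock: 7.17
tool_pos: [0.6342, 0.0361, 0.0275]
eef_rot: [0.997, 0.072, -0.002, -0.002]
contact_force: [1.0, 0.2, -1.1]
opening: 0.519
finger_force: 24.9
t 7.2 pos [0.6342 0.0361 0.0275] yaw 0.145 q7 -1.22 F [ 1.   0.2 -1.1] open 0.519 ff 24.9
turn toolz -0.003 (alt 3.138 ) tilt [-0.005  0.004]
now axes x -0.0003 y 0.0011 z 0.0015
after turn x -0.0003 y 0.0010 z 0.0015
```

```bash
python3 -m inch '-1 0 0 .0012 0 0 0;-1 0 0 0 0 0 0;-1 0 0 0 0 0 0'; python3 -m inch '-1 0 0 .001 0 0 0;-1 0 0 0 0 0 0;-1 0 0 0 0 0 0'
```

```text
clock: 7.42
tool_pos: [0.6342, 0.0361, 0.0263]
eef_rot: [0.997, 0.072, -0.002, -0.002]
contact_force: [-0.3, 0.1, -1.1]
opening: 0.521
finger_force: 24.9
clock: 7.67
tool_pos: [0.6343, 0.0361, 0.0262]
eef_rot: [0.997, 0.072, -0.002, -0.002]
contact_force: [-1.9, 0.3, 5.5]
opening: 0.523
finger_force: 24.9
```

```bash
python3 -m inch '.3 0 0 0 0 0 0;.3 0 0 0 0 0 0;.3 0 0 0 0 0 0;.3 0 0 0 0 0 0;.3 0 0 -.01 0 0 0;.3 0 0 -.03 0 0 0;.3 0 0 -.03 0 0 0;.3 0 0 -.03 0 0 0;.3 0 0 -.02 0 0 0;.3 0 0 0 0 0 0'
python3 -c "
from h import *
to(0.402,-.158,.135,.148);save('wrist','w3')"
```

```text
clock: 8.5
tool_pos: [0.6379, 0.0352, 0.1507]
eef_rot: [0.997, 0.072, 0.002, -0.002]
contact_force: [0.5, -1.5, 0.6]
opening: 0.652
finger_force: 0.0
t 8.5 pos [0.6379 0.0352 0.1507] yaw 0.145 q7 -1.26 F [ 0.5 -1.5  0.6] open 0.652 ff 0.0
turn toolz -0.003 (alt 3.138 ) tilt [0.005 0.004]
now axes x -0.2613 y 0.1572 z 0.0157
after turn x -0.2618 y 0.1563 z 0.0157
```

View pics/w3.png

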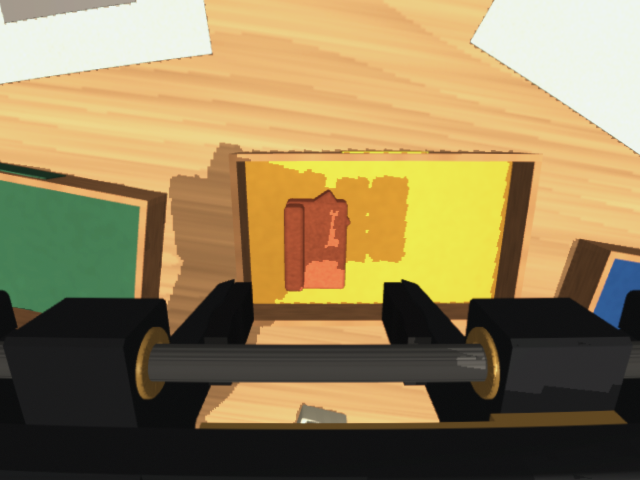

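The tile lies flat in the left half of the yellow tray. Next is the ring.

```bash
python3 -m inch '1 -.0218 .0131 0 0 0 0;1 -.0218 .0131 0 0 0 0;1 -.0218 .0131 0 0 0 0;1 -.0218 .0131 0 0 0 0;1 -.0218 .0131 0 0 0 0;1 -.0218 .0131 0 0 0 0;1 -.0218 .0131 0 0 0 0;1 -.0218 .0131 0 0 0 0;1 -.0218 .0131 0 0 0 0;1 -.0218 .0131 0 0 0 0;1 -.0218 .0131 0 0 0 0;1 -.0218 .0131 0 0 0 0;1 0 0 .02 0 0 0;1 0 0 .02 0 0 0;1 0 0 .02 0 0 0;1 0 0 .02 0 0 0;1 0 0 0 0 0 0'
python3 -c "
from h import *
to(0.403,-.158,.018);"
```

```text
clock: 9.97
tool_pos: [0.3964, -0.1564, 0.0634]
eef_rot: [0.997, 0.072, -0.007, -0.005]
contact_force: [0.1, -0.8, -0.4]
opening: 0.997
finger_force: 0.0
t 10.0 pos [ 0.3964 -0.1564  0.0634] yaw 0.145 q7 -0.8 F [ 0.1 -0.8 -0.4] open 0.997 ff 0.0
now axes x 0.0063 y 0.0025 z 0.0454
after turn x 0.0063 y 0.0025 z 0.0454
```

```bash
python3 -m inch '1 .006 .0025 .01 0 0 0;1 0 0 .02 0 0 0;1 0 0 .01 0 0 0;1 0 0 .005 0 0 0;1 0 0 0 0 0 0;-1 0 0 0 0 0 0;-1 0 0 0 0 0 0;-1 0 0 0 0 0 0;-1 0 0 0 0 0 0;-1 0 0 0 0 0 0;-1 0 0 0 0 0 0;-1 0 0 0 0 0 0;-1 0 0 0 0 0 0' 25
python3 -c "
from h import *
to(0.648,-.058,.14,.148);"
```

```text
clock: 11.05
tool_pos: [0.4044, -0.1591, 0.0462]
eef_rot: [0.997, 0.081, -0.007, -0.005]
contact_force: [-0.1, 0.7, 1.1]
opening: 0.418
finger_force: 0.0
t 11.1 pos [ 0.4044 -0.1591  0.0462] yaw 0.163 q7 -0.14 F [-0.1  0.7  1.1] open 0.418 ff 0.0
turn toolz 0.015 (alt -3.127 ) tilt [-0.014  0.009]
now axes x 0.2567 y -0.0603 z -0.0938
after turn x 0.2558 y -0.0641 z -0.0938
```

```bash
python3 -m inch '1 0 0 -.005 0 0 0;1 0 0 0 0 0 0;1 0 0 0 0 0 0;1 0 0 0 0 0 0;1 0 0 0 0 0 0'
python3 -c "
from h import *
print(get_state()['q'].round(2));to(0.403,-.158,.018,.148);"
```

```text
clock: 11.47
tool_pos: [0.4045, -0.1591, 0.0512]
eef_rot: [0.997, 0.081, -0.007, -0.005]
contact_force: [-0.4, 0.2, 0.5]
opening: 0.77
finger_force: 0.0
[ 0.23  0.87  0.06  2.25 -1.    0.06 -0.14]
t 11.5 pos [ 0.4045 -0.1591  0.0512] yaw 0.163 q7 -0.14 F [-0.4  0.2  0.5] open 0.77 ff 0.0
turn toolz 0.015 (alt -3.126 ) tilt [-0.015  0.009]
now axes x -0.0013 y -0.0013 z 0.0332
after turn x -0.0013 y -0.0013 z 0.0332
```

```bash
python3 -m inch '1 0 0 -.02 0 0 0;1 0 0 -.02 0 0 0;1 0 0 -.02 0 0 0;1 0 0 -.02 0 0 0;1 0 0 0 0 0 0'; python3 -c "
from h import *
print(get_state()['q'].round(2))"
python3 -m inch '1 0 0 0 0 0 .12;1 0 0 0 0 0 .12;1 0 0 0 0 0 .12;1 0 0 0 0 0 .12;1 0 0 0 0 0 .12;1 0 0 0 0 0 0'
python3 -c "
from h import *
print(get_state()['q'].round(2));to(0.403,-.158,.018,.148);print([x for x in dir(r) if x[0]!='_'])"
```

```text
clock: 11.88
tool_pos: [0.4067, -0.1604, 0.1335]
eef_rot: [0.997, 0.081, -0.005, -0.004]
contact_force: [0.1, -0.2, -0.1]
opening: 0.999
finger_force: 0.0
[ 0.03  0.73  0.41  2.23 -0.87  0.36 -0.23]
clock: 12.38
tool_pos: [0.4053, -0.1596, 0.1305]
eef_rot: [0.976, -0.218, -0.009, -0.003]
contact_force: [-0.3, -0.1, -0.0]
opening: 1.001
finger_force: 0.0
[-0.01  0.76  0.48  2.23 -0.97  0.4  -0.72]
t 12.4 pos [ 0.4053 -0.1596  0.1305] yaw -0.44 q7 -0.72 F [-0.3 -0.1 -0. ] open 1.001 ff 0.0
turn toolz -0.588 (alt 2.554 ) tilt [-0.016  0.009]
now axes x -0.0028 y -0.0005 z 0.1125
after turn x -0.0020 y -0.0020 z 0.1125
['Unreachable', 'finish_job', 'nose_length']
```

```bash
python3 -m inch '1 0 0 .02 0 0 0;1 0 0 .02 0 0 0;1 0 0 .02 0 0 0;1 0 0 0 0 0 0;1 0 0 0 0 0 -.1;1 0 0 0 0 0 -.1;1 0 0 0 0 0 -.1;1 0 0 0 0 0 -.1;1 0 0 0 0 0 -.1;1 0 0 0 0 0 -.1;1 0 0 0 0 0 -.1;1 0 0 0 0 0 -.1;1 0 0 0 0 0 -.1;1 0 0 0 0 0 -.1;1 0 0 0 0 0 -.1;1 0 0 0 0 0 -.1;1 0 0 0 0 0 -.1;1 0 0 0 0 0 -.1'
python3 -c "
from h import *
print(get_state()['q'].round(2));to(0.403,-.158,.018,.148)"
```

```text
clock: 13.88
tool_pos: [0.4044, -0.1598, 0.0717]
eef_rot: [0.885, 0.466, -0.005, -0.007]
contact_force: [-0.5, -0.5, 0.4]
opening: 1.001
finger_force: 0.0
[ 0.25  0.82  0.03  2.25 -0.3   0.09 -0.02]
t 13.9 pos [ 0.4044 -0.1598  0.0717] yaw 0.97 q7 -0.02 F [-0.5 -0.5  0.4] open 1.001 ff 0.0
turn toolz 0.822 (alt -2.319 ) tilt [-0.016  0.008]
now axes x 0.0007 y -0.0021 z 0.0537
after turn x -0.0011 y -0.0020 z 0.0537
```

```bash
python3 -m inch '1 0 0 0 0 0 -.1;1 0 0 0 0 0 -.1;1 0 0 0 0 0 -.1;1 0 0 0 0 0 -.1;1 0 0 0 0 0 -.1;1 0 0 0 0 0 -.1;1 0 0 0 0 0 -.1;1 0 0 0 0 0 -.1;1 0 0 .006 0 0 0;1 0 0 .006 0 0 0;1 0 0 .006 0 0 0;1 0 0 .006 0 0 0;1 0 0 0 0 0 0'
python3 -c "
from h import *
print(get_state()['q'].round(2));to(0.403,-.158,.018,.148)"
```

```text
clock: 14.97
tool_pos: [0.4057, -0.1597, 0.0474]
eef_rot: [0.636, 0.771, -0.002, -0.01]
contact_force: [-0.4, -0.6, -0.2]
opening: 0.999
finger_force: 0.0
[ 0.28  0.88 -0.01  2.24  0.16  0.04  0.3 ]
t 15.0 pos [ 0.4057 -0.1597  0.0474] yaw 1.762 q7 0.3 F [-0.4 -0.6 -0.2] open 0.999 ff 0.0
turn toolz -1.528 (alt 1.614 ) tilt [-0.019  0.01 ]
now axes x 0.0022 y -0.0023 z 0.0294
after turn x 0.0024 y 0.0021 z 0.0294
```

```bash
python3 -m inch '1 0 0 0 0 0 -.1;1 0 0 0 0 0 -.1;1 0 0 0 0 0 -.1;1 0 0 0 0 0 -.1;1 0 0 0 0 0 -.1;1 0 0 0 0 0 -.1;1 0 0 0 0 0 -.1;1 0 0 0 0 0 -.1;1 0 0 .004 0 0 0;1 0 0 .004 0 0 0;1 0 0 .004 0 0 0;1 0 0 .004 0 0 0;1 0 0 0 0 0 0'
python3 -c "
from h import *
print(get_state()['q'].round(2));to(0.403,-.158,.018,.148)"
```

```text
clock: 16.05
tool_pos: [0.4052, -0.1598, 0.036]
eef_rot: [0.285, 0.958, 0.002, -0.011]
contact_force: [-0.9, -0.2, 0.3]
opening: 1.002
finger_force: 0.0
[ 0.31  0.9  -0.06  2.24  1.14  0.04  0.13]
t 16.1 pos [ 0.4052 -0.1598  0.036 ] yaw 2.564 q7 0.13 F [-0.9 -0.2  0.3] open 1.002 ff 0.0
turn toolz -0.726 (alt 2.416 ) tilt [-0.02  0.01]
now axes x 0.0028 y 0.0003 z 0.0180
after turn x 0.0019 y 0.0021 z 0.0180
```

```bash
python3 -m inch '1 .0025 0 .004 0 0 0;1 0 0 .004 0 0 0;1 0 0 .004 0 0 0;1 0 0 .004 0 0 0;1 0 0 .002 0 0 0;1 0 0 0 0 0 0'
python3 -c "
from h import *
print(get_state()['q'].round(2));to(0.403,-.158,.018,.148)"
```

```text
clock: 16.55
tool_pos: [0.4036, -0.1593, 0.0209]
eef_rot: [0.286, 0.958, 0.002, -0.011]
contact_force: [0.4, -0.2, 0.7]
opening: 1.001
finger_force: 0.0
[ 0.38  0.94 -0.18  2.24  1.64  0.14 -0.37]
t 16.6 pos [ 0.4036 -0.1593  0.0209] yaw 2.562 q7 -0.37 F [ 0.4 -0.2  0.7] open 1.001 ff 0.0
turn toolz -0.728 (alt 2.414 ) tilt [-0.02   0.009]
now axes x 0.0013 y 0.0008 z 0.0029
after turn x 0.0004 y 0.0014 z 0.0029
```

```bash
cat >> h.py <<'E'
_to=to
def to(*a,**k):
    _to(*a,**k); s=get_state(); ps,M=yaw_now(s); w=np.cross(M[:,2],[0,0,-1]); print('level turn',(M.T@w)[:2].round(3),'q',s['q'].round(2))
E
python3 -m inch '1 .001 .001 .002 -.003 -.022 0;1 0 0 0 0 0 0;-1 0 0 0 0 0 0;-1 0 0 0 0 0 0;-1 0 0 0 0 0 0;-1 0 0 0 0 0 0;-1 0 0 0 0 0 0;-1 0 0 0 0 0 0;-1 0 0 0 0 0 0;-1 0 0 0 0 0 0' 25
python3 -c "
from h import *
to(0.649,-.059,.14,.148)"
```

```text
clock: 17.38
tool_pos: [0.404, -0.158, 0.0193]
eef_rot: [0.285, 0.958, -0.0, 0.001]
contact_force: [-0.4, 0.1, 2.1]
opening: 0.633
finger_force: 25.0
t 17.4 pos [ 0.404  -0.158   0.0193] yaw 2.563 q7 -0.51 F [-0.4  0.1  2.1] open 0.633 ff 25.0
turn toolz -0.726 (alt 2.415 ) tilt [ 0.001 -0.001]
now axes x -0.1511 y 0.2168 z -0.1207
after turn x -0.2569 y 0.0617 z -0.1207
level turn [-0.     0.002] q [ 0.45  0.95 -0.3   2.26  1.77  0.25 -0.51]
```

```bash
python3 -m inch '-1 0 0 -.01 0 0 0;-1 0 0 -.03 0 0 0;-1 0 0 -.03 0 0 0;-1 0 0 -.03 0 0 0;-1 0 0 -.02 0 0 0;-1 -.0151 .0217 0 0 0 0;-1 -.0151 .0217 0 0 0 0;-1 -.0151 .0217 0 0 0 0;-1 -.0151 .0217 0 0 0 0;-1 -.0151 .0217 0 0 0 0;-1 -.0151 .0217 0 0 0 0;-1 -.0151 .0217 0 0 0 0;-1 -.0151 .0217 0 0 0 0;-1 -.0151 .0217 0 0 0 0;-1 -.0151 .0217 0 0 0 0;-1 0 0 0 0 0 0'
python3 -c "
from h import *
to(0.649,-.059,.025)"
```

```text
clock: 18.72
tool_pos: [0.6523, -0.0575, 0.0945]
eef_rot: [0.284, 0.959, -0.002, 0.001]
contact_force: [1.4, 0.8, -1.5]
opening: 0.634
finger_force: 25.0
t 18.7 pos [ 0.6523 -0.0575  0.0945] yaw 2.565 q7 0.41 F [ 1.4  0.8 -1.5] open 0.634 ff 25.0
now axes x 0.0020 y -0.0031 z 0.0695
after turn x 0.0020 y -0.0031 z 0.0695
level turn [-0.004  0.003] q [ 0.33  0.99 -0.61  1.57  0.72  0.83  0.41]
```

```bash
python3 -m inch '-1 .002 -.003 .02 0 0 0;-1 0 0 .02 0 0 0;-1 0 0 .015 0 0 0;-1 0 0 .006 0 0 0;-1 0 0 .003 0 0 0;-1 0 0 .002 0 0 0;-1 0 0 0 0 0 0;-1 0 0 0 0 0 0'
```

```text
clock: 19.38
tool_pos: [0.6449, -0.0633, 0.0294]
eef_rot: [0.285, 0.958, -0.005, -0.001]
contact_force: [-0.4, 0.2, -1.3]
opening: 0.633
finger_force: 25.0
```

```bash
python3 -m inch '-1 0 0 .003 0 .008 0;-1 0 0 0 0 0 0;-1 0 0 .0012 0 0 0;-1 0 0 0 0 0 0'; python3 -m inch '-1 0 0 .001 0 0 0;-1 0 0 0 0 0 0;-1 0 0 0 0 0 0'
python3 -c "
from h import *
to(0.649,-.059,.025)"
```

```text
clock: 19.72
tool_pos: [0.6446, -0.0637, 0.0247]
eef_rot: [0.285, 0.958, -0.004, -0.005]
contact_force: [0.3, -0.4, -0.4]
opening: 0.638
finger_force: 25.0
clock: 19.97
tool_pos: [0.6446, -0.0637, 0.0245]
eef_rot: [0.285, 0.958, -0.004, -0.005]
contact_force: [-2.2, -0.8, 5.7]
opening: 0.629
finger_force: 25.0
t 20.0 pos [ 0.6446 -0.0637  0.0245] yaw 2.563 q7 0.36 F [-2.2 -0.8  5.7] open 0.629 ff 25.0
now axes x -0.0011 y 0.0063 z -0.0005
after turn x -0.0011 y 0.0063 z -0.0005
level turn [-0.011 -0.006] q [ 0.31  1.08 -0.56  1.59  0.79  0.72  0.36]
```

```bash
python3 -m inch '.5 0 0 0 0 0 0;.5 0 0 0 0 0 0;.5 0 0 0 0 0 0;.5 0 0 0 0 0 0;.5 0 0 -.01 0 0 0;.5 0 0 -.03 0 0 0;.5 0 0 -.03 0 0 0;.5 0 0 -.03 -.011 -.006 0;.5 0 0 -.02 0 0 0;.5 0 0 0 0 0 -.109;.5 0 0 0 0 0 -.109;.5 0 0 0 0 0 -.109;.5 0 0 0 0 0 -.109;.5 0 0 0 0 0 0'
python3 -c "
from h import *
to(0.432,.007,.12,-.141);save('wrist','w4')"
```

```text
clock: 21.13
tool_pos: [0.6454, -0.0632, 0.1439]
eef_rot: [0.07, 0.998, 0.001, -0.0]
contact_force: [-0.0, -0.9, -0.2]
opening: 0.751
finger_force: 0.0
t 21.1 pos [ 0.6454 -0.0632  0.1439] yaw 3.002 q7 0.83 F [-0.  -0.9 -0.2] open 0.751 ff 0.0
turn toolz 0.001 (alt -3.141 ) tilt [-0.001  0.001]
now axes x 0.2211 y 0.0397 z 0.0239
after turn x 0.2212 y 0.0395 z 0.0239
level turn [ 0.001 -0.001] q [ 0.41  0.95 -0.76  1.56  0.76  0.95  0.83]
```

View pics/w4.png

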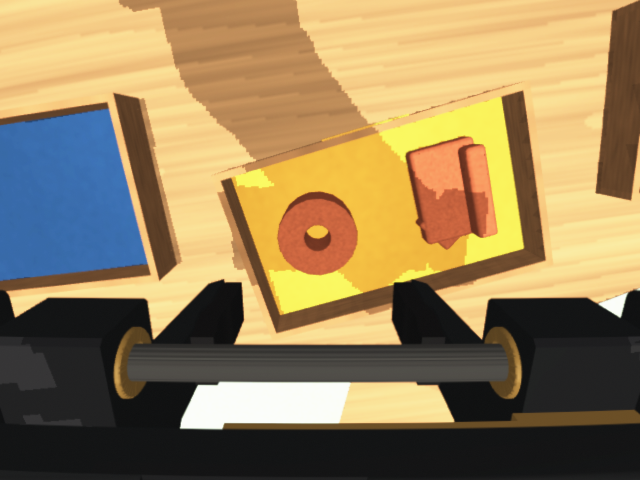

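The ring and tile both lie flat and apart in the yellow tray. Next is the moulding.

```bash
python3 -m inch '1 .0221 .004 .003 0 0 0;1 .0221 .004 .003 0 0 0;1 .0221 .004 .003 0 0 0;1 .0221 .004 .003 0 0 0;1 .0221 .004 .003 0 0 0;1 .0221 .004 .003 0 0 0;1 .0221 .004 .003 0 0 0;1 .0221 .004 .003 0 0 0;1 .0221 .004 .003 0 0 0;1 .0221 .004 .003 0 0 0;1 0 0 .015 0 0 0;1 0 0 .015 0 0 0;1 0 0 0 0 0 0'
python3 -c "
from h import *
to(0.432,.007,.016,-.141)"
```

```text
clock: 22.27
tool_pos: [0.4318, 0.0083, 0.0827]
eef_rot: [0.072, 0.997, -0.0, -0.001]
contact_force: [0.1, -0.6, 0.5]
opening: 1.001
finger_force: 0.0
t 22.3 pos [0.4318 0.0083 0.0827] yaw 2.998 q7 0.05 F [ 0.1 -0.6  0.5] open 1.001 ff 0.0
turn toolz -0.003 (alt 3.139 ) tilt [-0.003 -0.   ]
now axes x -0.0004 y -0.0012 z 0.0667
after turn x -0.0004 y -0.0012 z 0.0667
level turn [-0.001 -0.003] q [ 0.17  0.83 -0.47  2.25  1.23  0.36  0.05]
```

```bash
python3 -m inch '1 0 0 .01 0 0 0;1 0 0 .01 0 0 0;1 0 0 .01 0 0 0;1 0 0 .01 0 0 0;1 0 0 .01 0 0 0;1 0 0 .008 0 0 0;1 0 0 .005 0 0 0;1 0 0 0 0 0 0;1 0 0 0 0 0 0'
python3 -c "
from h import *
to(0.432,.007,.016,-.141)"
```

```text
clock: 23.02
tool_pos: [0.4329, 0.0081, 0.021]
eef_rot: [0.072, 0.997, 0.0, -0.0]
contact_force: [0.0, -0.6, -0.7]
opening: 0.999
finger_force: 0.0
t 23.0 pos [0.4329 0.0081 0.021 ] yaw 2.997 q7 -0.37 F [ 0.  -0.6 -0.7] open 0.999 ff 0.0
turn toolz -0.004 (alt 3.138 ) tilt [-0.     0.001]
now axes x 0.0007 y -0.0012 z 0.0050
after turn x 0.0007 y -0.0012 z 0.0050
level turn [ 0.001 -0.   ] q [ 0.13  0.96 -0.42  2.26  1.67  0.34 -0.37]
```

```bash
python3 -m inch '1 0 -.001 .0035 0 0 0;1 0 0 .002 0 0 0;1 0 0 0 0 0 0;-1 0 0 0 0 0 0;-1 0 0 0 0 0 0;-1 0 0 0 0 0 0;-1 0 0 0 0 0 0;-1 0 0 0 0 0 0;-1 0 0 0 0 0 0;-1 0 0 0 0 0 0;-1 0 0 0 0 0 0' 30
python3 -m inch '-1 0 0 -.01 0 0 0;-1 0 0 -.02 0 0 0;-1 0 0 -.02 0 0 0;-1 0 0 -.02 0 0 0;-1 0 0 -.02 0 0 0;-1 0 0 -.02 0 0 0;-1 0 0 -.02 0 0 0;-1 0 0 0 0 0 0'
python3 -c "
from h import *
to(0.587,.223,.14,-.05)"
```

```text
clock: 23.93
tool_pos: [0.4321, 0.0072, 0.0152]
eef_rot: [0.071, 0.997, 0.0, -0.001]
contact_force: [-0.2, 0.4, 0.5]
opening: 0.496
finger_force: 30.0
clock: 24.6
tool_pos: [0.4332, 0.0071, 0.1471]
eef_rot: [0.072, 0.997, 0.001, 0.001]
contact_force: [0.5, -0.4, -2.2]
opening: 0.495
finger_force: 30.0
t 24.6 pos [0.4332 0.0071 0.1471] yaw 2.998 q7 0.36 F [ 0.5 -0.4 -2.2] open 0.495 ff 30.0
turn toolz -0.093 (alt 3.048 ) tilt [0.003 0.001]
now axes x -0.1214 y 0.2357 z 0.0071
after turn x -0.1428 y 0.2233 z 0.0071
level turn [0.002 0.003] q [ 0.26  0.7  -0.6   2.21  0.9   0.49  0.36]
```

```bash
python3 -m inch '-1 0 0 0 0 0 -.093;-1 -.0119 .0186 0 0 0 0;-1 -.0119 .0186 0 0 0 0;-1 -.0119 .0186 0 0 0 0;-1 -.0119 .0186 0 0 0 0;-1 -.0119 .0186 0 0 0 0;-1 -.0119 .0186 0 0 0 0;-1 -.0119 .0186 0 0 0 0;-1 -.0119 .0186 0 0 0 0;-1 -.0119 .0186 0 0 0 0;-1 -.0119 .0186 0 0 0 0;-1 -.0119 .0186 0 0 0 0;-1 -.0119 .0186 0 0 0 0;-1 0 0 0 0 0 0;-1 0 0 .03 0 0 0;-1 0 0 .03 0 0 0;-1 0 0 .02 0 0 0;-1 0 0 0 0 0 0'
python3 -c "
from h import *
to(0.587,.223,.0202,-.05)"
```

```text
clock: 26.1
tool_pos: [0.5824, 0.2197, 0.059]
eef_rot: [0.024, 1.0, -0.003, -0.005]
contact_force: [-0.3, -0.6, -1.6]
opening: 0.495
finger_force: 30.0
t 26.1 pos [0.5824 0.2197 0.059 ] yaw 3.093 q7 0.38 F [-0.3 -0.6 -1.6] open 0.495 ff 30.0
turn toolz 0.001 (alt -3.141 ) tilt [-0.009 -0.006]
now axes x -0.0045 y 0.0035 z 0.0388
after turn x -0.0045 y 0.0035 z 0.0388
level turn [-0.006 -0.009] q [-0.11  1.02 -0.62  1.67  0.82  0.75  0.38]
```

```bash
python3 -m inch '-1 -.004 .0035 .015 -.006 -.009 0;-1 0 0 .012 0 0 0;-1 0 0 .006 0 0 0;-1 0 0 .002 0 0 0;-1 0 0 0 0 0 0;-1 0 0 0 0 0 0'
python3 -m inch '-1 0 0 .001 0 0 0;-1 0 0 0 0 0 0;-1 0 0 0 0 0 0'
```

```text
clock: 26.6
tool_pos: [0.5904, 0.2264, 0.0303]
eef_rot: [0.025, 1.0, 0.003, 0.004]
contact_force: [-1.2, 0.2, -2.7]
opening: 0.496
finger_force: 30.0
clock: 26.85
tool_pos: [0.5904, 0.2264, 0.0292]
eef_rot: [0.025, 1.0, 0.003, 0.004]
contact_force: [-0.3, 0.8, -3.1]
opening: 0.496
finger_force: 30.0
```

```bash
python3 -m inch '-1 0 0 .004 .004 .006 0;-1 0 0 .003 0 0 0;-1 0 0 0 0 0 0;-1 0 0 0 0 0 0'
python3 -m inch '-1 0 0 .001 0 0 0;-1 0 0 0 0 0 0;-1 0 0 0 0 0 0'
```

```text
clock: 27.18
tool_pos: [0.59, 0.2262, 0.0213]
eef_rot: [0.025, 1.0, 0.001, 0.001]
contact_force: [0.1, -1.1, -2.8]
opening: 0.495
finger_force: 30.0
clock: 27.43
tool_pos: [0.5902, 0.2263, 0.0207]
eef_rot: [0.025, 1.0, 0.001, 0.001]
contact_force: [0.1, -0.2, -2.5]
opening: 0.496
finger_force: 30.0
```

```bash
python3 -m inch '-1 0 0 .0007 0 0 0;-1 0 0 0 0 0 0;.25 0 0 0 0 0 0;.25 0 0 0 0 0 0;.25 0 0 0 0 0 0;.25 0 0 0 0 0 0;.25 0 0 -.01 0 0 0;.25 0 0 -.03 0 0 0;.25 0 0 -.03 0 0 0;.25 0 0 -.03 0 0 0;.25 0 0 -.02 0 0 0;.25 0 0 0 0 0 -.103;.25 0 0 0 0 0 -.103;.25 0 0 0 0 0 -.103;.25 0 0 0 0 0 -.103;.25 0 0 0 0 0 -.103;.25 0 0 0 0 0 -.103;.25 0 0 0 0 0 0'
python3 -c "
from h import *
to(0.334,.292,.12,.568);save('wrist','w5')"
```

```text
clock: 28.93
tool_pos: [0.59, 0.2259, 0.1406]
eef_rot: [-0.282, 0.96, 0.001, 0.001]
contact_force: [-0.0, -0.0, 0.2]
opening: 0.621
finger_force: 0.0
t 28.9 pos [0.59   0.2259 0.1406] yaw -2.571 q7 0.99 F [-0.  -0.   0.2] open 0.621 ff 0.0
turn toolz 0.003 (alt -3.139 ) tilt [0.002 0.003]
now axes x 0.1797 y 0.1939 z 0.0206
after turn x 0.1802 y 0.1934 z 0.0206
level turn [0.001 0.003] q [-0.01  0.96 -0.84  1.62  0.85  0.96  0.99]
```

View pics/w5.png

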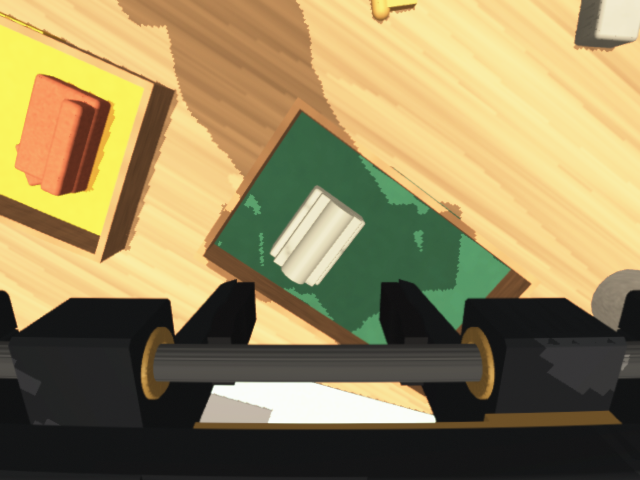

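The moulding lies flat in the green tray. Next is the whetstone.

```bash
python3 -m inch '.6 .015 .0161 0 0 0 0;.6 .015 .0161 0 0 0 0;.6 .015 .0161 0 0 0 0;.6 .015 .0161 0 0 0 0;.6 .015 .0161 0 0 0 0;.6 .015 .0161 0 0 0 0;.6 .015 .0161 0 0 0 0;.6 .015 .0161 0 0 0 0;.6 .015 .0161 0 0 0 0;.6 .015 .0161 0 0 0 0;.6 .015 .0161 0 0 0 0;.6 .015 .0161 0 0 0 0;.6 0 0 .02 0 0 0;.6 0 0 .02 0 0 0;.6 0 0 .02 0 0 0;.6 0 0 0 0 0 0'
python3 -c "
from h import *
to(0.334,.292,.015,.568)"
```

```text
clock: 30.32
tool_pos: [0.3337, 0.2915, 0.078]
eef_rot: [-0.28, 0.96, -0.0, 0.0]
contact_force: [0.0, 0.9, 0.1]
opening: 0.797
finger_force: 0.0
t 30.3 pos [0.3337 0.2915 0.078 ] yaw -2.575 q7 0.03 F [0.  0.9 0.1] open 0.797 ff 0.0
turn toolz -0.001 (alt 3.14 ) tilt [ 0. -0.]
now axes x -0.0005 y 0.0003 z 0.0630
after turn x -0.0005 y 0.0003 z 0.0630
level turn [-0.001  0.   ] q [-0.45  0.87 -0.62  2.22  1.27  0.48  0.03]
```

```bash
python3 -m inch '.6 0 0 .012 0 0 0;.6 0 0 .012 0 0 0;.6 0 0 .012 0 0 0;.6 0 0 .012 0 0 0;.6 0 0 .008 0 0 0;.6 0 0 .004 0 0 0;.6 0 0 .003 0 0 0;.6 0 0 0 0 0 0;-1 0 0 0 0 0 0;-1 0 0 0 0 0 0;-1 0 0 0 0 0 0;-1 0 0 0 0 0 0;-1 0 0 0 0 0 0;-1 0 0 0 0 0 0;-1 0 0 0 0 0 0;-1 0 0 0 0 0 0;-1 0 0 0 0 0 0' 30
python3 -m inch '-1 0 0 -.01 0 0 0;-1 0 0 -.02 0 0 0;-1 0 0 -.02 0 0 0;-1 0 0 -.02 0 0 0;-1 0 0 -.02 0 0 0;-1 0 0 -.02 0 0 0;-1 0 0 -.02 0 0 0;-1 0 0 0 0 0 0'
python3 -c "
from h import *
to(0.5915,.323,.14,-.05)"
```

```text
clock: 31.73
tool_pos: [0.3343, 0.2926, 0.0168]
eef_rot: [-0.281, 0.96, 0.001, 0.001]
contact_force: [-0.1, 0.8, 2.4]
opening: 0.34
finger_force: 29.9
clock: 32.4
tool_pos: [0.335, 0.2927, 0.1491]
eef_rot: [-0.28, 0.96, 0.002, 0.003]
contact_force: [-0.3, 0.2, -1.7]
opening: 0.335
finger_force: 29.9
t 32.4 pos [0.335  0.2927 0.1491] yaw -2.574 q7 0.31 F [-0.3  0.2 -1.7] open 0.335 ff 29.9
turn toolz 0.618 (alt -2.524 ) tilt [0.005 0.005]
now axes x -0.2325 y -0.1124 z 0.0091
after turn x -0.2547 y 0.0431 z 0.0091
level turn [0.002 0.007] q [-0.37  0.74 -0.74  2.18  0.97  0.59  0.31]
```

```bash
python3 -m inch '-1 -.0194 -.0094 0 0 0 0;-1 -.0194 -.0094 0 0 0 0;-1 -.0194 -.0094 0 0 0 0;-1 -.0194 -.0094 0 0 0 0;-1 -.0194 -.0094 0 0 0 0;-1 -.0194 -.0094 0 0 0 0;-1 -.0194 -.0094 0 0 0 0;-1 -.0194 -.0094 0 0 0 0;-1 -.0194 -.0094 0 0 0 0;-1 -.0194 -.0094 0 0 0 0;-1 -.0194 -.0094 0 0 0 0;-1 -.0194 -.0094 0 0 0 0;-1 0 0 0 0 0 .103;-1 0 0 0 0 0 .103;-1 0 0 0 0 0 .103;-1 0 0 0 0 0 .103;-1 0 0 0 0 0 .103;-1 0 0 0 0 0 .103;-1 0 0 0 0 0 0'
python3 -m inch '-1 0 0 .02 0 0 0;-1 0 0 .02 0 0 0;-1 0 0 .02 0 0 0;-1 0 0 .02 0 0 0;-1 0 0 0 0 0 0'
python3 -c "
from h import *
to(0.5915,.323,.022,-.05)"
```

```text
clock: 33.98
tool_pos: [0.5907, 0.3213, 0.1455]
eef_rot: [0.026, 1.0, -0.0, 0.001]
contact_force: [-0.5, -0.4, -0.6]
opening: 0.34
finger_force: 29.9
clock: 34.4
tool_pos: [0.5887, 0.3196, 0.0619]
eef_rot: [0.023, 1.0, -0.002, -0.002]
contact_force: [-0.8, -1.4, -2.1]
opening: 0.336
finger_force: 29.9
t 34.4 pos [0.5887 0.3196 0.0619] yaw 3.095 q7 0.36 F [-0.8 -1.4 -2.1] open 0.336 ff 29.9
turn toolz 0.004 (alt -3.138 ) tilt [-0.005 -0.004]
now axes x -0.0026 y 0.0035 z 0.0399
after turn x -0.0026 y 0.0035 z 0.0399
level turn [-0.004 -0.004] q [-0.26  1.05 -0.61  1.52  0.75  0.82  0.36]
```

```bash
python3 -m inch '-1 -.002 .002 .015 -.002 -.002 0;-1 0 0 .012 0 0 0;-1 0 0 .006 0 0 0;-1 0 0 .003 0 0 0;-1 0 0 0 0 0 0;-1 0 0 0 0 0 0'
python3 -m inch '-1 0 0 .001 0 0 0;-1 0 0 0 0 0 0;-1 0 0 0 0 0 0'
```

```text
clock: 34.9
tool_pos: [0.5938, 0.3247, 0.0317]
eef_rot: [0.025, 1.0, 0.002, 0.002]
contact_force: [0.1, 0.1, -1.2]
opening: 0.337
finger_force: 29.9
clock: 35.15
tool_pos: [0.5938, 0.3246, 0.0308]
eef_rot: [0.025, 1.0, 0.002, 0.002]
contact_force: [0.1, -0.7, -1.7]
opening: 0.339
finger_force: 29.9
```

```bash
python3 -m inch '-1 0 0 .004 .002 .002 0;-1 0 0 .003 0 0 0;-1 0 0 0 0 0 0;-1 0 0 0 0 0 0'
python3 -m inch '-1 0 0 .001 0 0 0;-1 0 0 0 0 0 0;-1 0 0 0 0 0 0'
python3 -m inch '-1 0 0 .001 0 0 0;-1 0 0 0 0 0 0;-1 0 0 0 0 0 0'
```

```text
clock: 35.48
tool_pos: [0.5933, 0.3243, 0.0229]
eef_rot: [0.025, 1.0, 0.001, 0.001]
contact_force: [0.5, -0.3, -0.8]
opening: 0.34
finger_force: 29.9
clock: 35.73
tool_pos: [0.5935, 0.3245, 0.0223]
eef_rot: [0.025, 1.0, 0.001, 0.001]
contact_force: [0.5, -0.3, -1.5]
opening: 0.338
finger_force: 29.9
clock: 35.98
tool_pos: [0.5937, 0.3246, 0.0219]
eef_rot: [0.025, 1.0, 0.001, 0.001]
contact_force: [-2.4, -1.4, 3.3]
opening: 0.338
finger_force: 29.9
```

```bash
python3 -m inch '0 0 0 0 0 0 0;0 0 0 0 0 0 0;0 0 0 0 0 0 0;0 0 0 0 0 0 0;0 0 0 -.01 0 0 0;0 0 0 -.03 0 0 0;0 0 0 -.03 0 0 0;0 0 0 -.03 0 0 0;0 0 0 -.02 0 0 0;0 0 0 0 0 0 -.106;0 0 0 0 0 0 -.106;0 0 0 0 0 0 -.106;0 0 0 0 0 0 -.106;0 0 0 0 0 0 -.106;0 0 0 0 0 0 -.106;0 0 0 0 0 0 -.106;0 0 0 0 0 0 0'
python3 -c "
from h import *
to(0.407,.151,.12,.693);save('wrist','w6')"
```

```text
clock: 37.4
tool_pos: [0.5935, 0.324, 0.1418]
eef_rot: [-0.34, 0.94, 0.001, 0.001]
contact_force: [-0.0, 0.3, -0.6]
opening: 0.503
finger_force: 0.0
t 37.4 pos [0.5935 0.324  0.1418] yaw -2.447 q7 1.06 F [-0.   0.3 -0.6] open 0.503 ff 0.0
turn toolz 0.002 (alt -3.14 ) tilt [0.002 0.003]
now axes x 0.2540 y -0.0135 z 0.0218
after turn x 0.2540 y -0.0140 z 0.0218
level turn [0.001 0.003] q [-0.17  1.01 -0.84  1.47  0.82  1.04  1.06]
```

View pics/w6.png

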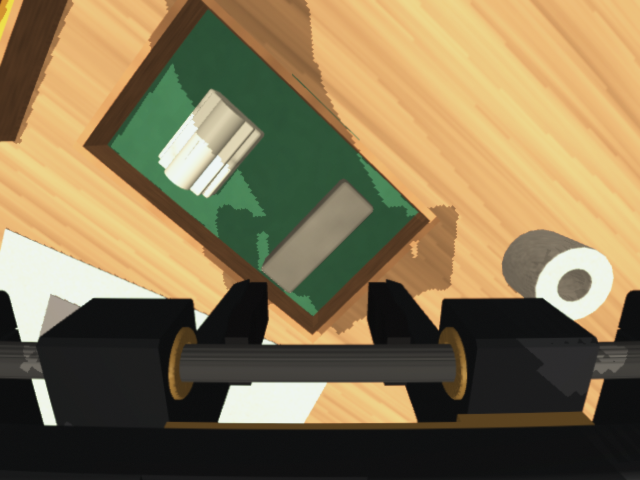

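Whetstone and moulding are both flat and apart. I'll approach the key and measure it closer on the way.

```bash
python3 -m inch '0 .0212 -.0011 0 0 0 0;0 .0212 -.0011 0 0 0 0;0 .0212 -.0011 0 0 0 0;0 .0212 -.0011 0 0 0 0;0 .0212 -.0011 0 0 0 0;0 .0212 -.0011 0 0 0 0;0 .0212 -.0011 0 0 0 0;0 .0212 -.0011 0 0 0 0;0 0 0 0 0 0 0'
python3 -c "
from h import *
save('wrist','w7');to(.407,.151,.06,.693)"
```

```text
clock: 38.2
tool_pos: [0.4654, 0.2053, 0.1408]
eef_rot: [-0.338, 0.941, -0.001, -0.001]
contact_force: [0.6, 0.1, -0.2]
opening: 0.501
finger_force: 0.0
t 38.2 pos [0.4674 0.2073 0.1411] yaw -2.452 q7 0.84 F [ 0.8  0.8 -0.1] open 0.499 ff 0.0
turn toolz -0.003 (alt 3.139 ) tilt [0.001 0.   ]
now axes x 0.0824 y -0.0050 z 0.0811
after turn x 0.0825 y -0.0048 z 0.0811
level turn [-0.001  0.001] q [-0.03  0.84 -0.82  1.99  0.93  0.74  0.84]
```

View pics/w7.png

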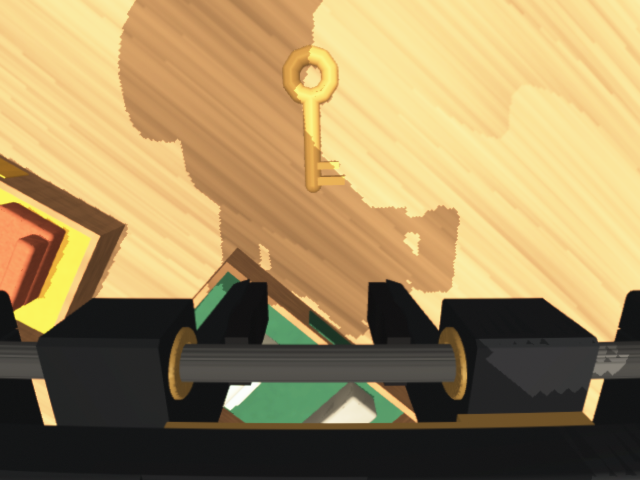

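The key has its bow centre at (311,75) and its tip at (313,191).

```bash
python3 -c "
from h import *
k=world('w7',[(311,75),(313,191)],.008)[:,:2]; d=k[1]-k[0]; o=k[0]+33/81*d; y=np.arctan2(d[1],d[0])
print(o.round(4),np.linalg.norm(d).round(4),y.round(3)); to(*o,.06,y)"
```

```text
[0.4105 0.1551] 0.08 0.704
t 38.2 pos [0.4674 0.2073 0.1411] yaw -2.452 q7 0.84 F [ 0.8  0.8 -0.1] open 0.499 ff 0.0
turn toolz -0.014 (alt 3.128 ) tilt [0.001 0.   ]
now axes x 0.0771 y -0.0041 z 0.0811
after turn x 0.0772 y -0.0030 z 0.0811
level turn [-0.001  0.001] q [-0.03  0.84 -0.82  1.99  0.93  0.74  0.84]
```

```bash
python3 -m inch '0 .02 -.001 0 0 0 -.014;0 .02 -.001 0 0 0 0;0 .02 -.001 0 0 0 0;0 .019 0 0 0 0 0;0 0 0 .02 0 0 0;0 0 0 .02 0 0 0;0 0 0 .02 0 0 0;0 0 0 .02 0 0 0;0 0 0 0 0 0 0;0 0 0 0 0 0 0'
python3 -c "
from h import *
to(.409,.153,.0135,.7)"
```

```text
clock: 39.08
tool_pos: [0.4106, 0.1568, 0.0603]
eef_rot: [-0.346, 0.938, 0.001, 0.001]
contact_force: [0.3, -0.1, 0.3]
opening: 0.5
finger_force: 0.0
t 39.1 pos [0.4106 0.1568 0.0603] yaw -2.436 q7 0.41 F [ 0.3 -0.1  0.3] open 0.5 ff 0.0
turn toolz 0.006 (alt -3.136 ) tilt [0.002 0.003]
now axes x 0.0037 y -0.0018 z 0.0468
after turn x 0.0037 y -0.0019 z 0.0468
level turn [0.001 0.003] q [-0.1   0.91 -0.61  2.23  1.39  0.48  0.41]
```

```bash
python3 -m inch '0 .002 -.001 .012 .001 .003 0;0 0 0 .012 0 0 0;0 0 0 .01 0 0 0;0 0 0 .006 0 0 0;0 0 0 .003 0 0 0;0 0 0 .001 0 0 0;0 0 0 0 0 0 0;0 0 0 0 0 0 0'
python3 -c "
from h import *
to(.409,.153,.013,.7)"
```

```text
clock: 39.75
tool_pos: [0.4099, 0.1542, 0.0172]
eef_rot: [-0.346, 0.938, -0.0, 0.001]
contact_force: [0.5, -0.0, 0.5]
opening: 0.499
finger_force: 0.0
t 39.8 pos [0.4099 0.1542 0.0172] yaw -2.435 q7 0.22 F [ 0.5 -0.   0.5] open 0.499 ff 0.0
turn toolz 0.006 (alt -3.135 ) tilt [0.002 0.   ]
now axes x 0.0015 y -0.0003 z 0.0042
after turn x 0.0015 y -0.0003 z 0.0042
level turn [-0.001  0.001] q [-0.11  1.   -0.59  2.24  1.61  0.49  0.22]
```

```bash
python3 -m inch '0 .001 0 .0025 0 0 0;0 0 0 .001 0 0 0;0 0 0 0 0 0 0;-1 0 0 0 0 0 0;-1 0 0 0 0 0 0;-1 0 0 0 0 0 0;-1 0 0 0 0 0 0;-1 0 0 0 0 0 0;-1 0 0 0 0 0 0;-1 0 0 0 0 0 0' 30
python3 -m inch '-1 0 0 -.01 0 0 0;-1 0 0 -.02 0 0 0;-1 0 0 -.02 0 0 0;-1 0 0 -.02 0 0 0;-1 0 0 -.02 0 0 0;-1 0 0 -.02 0 0 0;-1 0 0 -.02 0 0 0;-1 0 0 0 0 0 0'
python3 -c "
from h import *
to(.594,-.288,.14,-1.59)"
```

```text
clock: 40.58
tool_pos: [0.4087, 0.1532, 0.013]
eef_rot: [-0.346, 0.938, -0.0, 0.0]
contact_force: [0.3, -0.3, 0.1]
opening: 0.12
finger_force: 30.0
clock: 41.25
tool_pos: [0.4095, 0.1541, 0.1455]
eef_rot: [-0.346, 0.938, 0.0, 0.002]
contact_force: [-0.2, -0.1, -0.6]
opening: 0.125
finger_force: 30.0
t 41.2 pos [0.4095 0.1541 0.1455] yaw -2.435 q7 0.76 F [-0.2 -0.1 -0.6] open 0.125 ff 30.0
turn toolz -0.845 (alt 2.296 ) tilt [0.004 0.002]
now axes x 0.1466 y -0.4560 z 0.0055
after turn x 0.4385 y -0.1929 z 0.0055
level turn [-0.001  0.005] q [-0.01  0.75 -0.74  2.2   1.    0.58  0.76]
```

```bash
python3 -m inch '-1 .0081 -.0253 0 0 0 0;-1 .0081 -.0253 0 0 0 0;-1 .0081 -.0253 0 0 0 0;-1 .0081 -.0253 0 0 0 0;-1 .0081 -.0253 0 0 0 0;-1 .0081 -.0253 0 0 0 0;-1 .0081 -.0253 0 0 0 0;-1 .0081 -.0253 0 0 0 0;-1 .0081 -.0253 0 0 0 0;-1 .0081 -.0253 0 0 0 0;-1 .0081 -.0253 0 0 0 0;-1 .0081 -.0253 0 0 0 0;-1 .0081 -.0253 0 0 0 0;-1 .0081 -.0253 0 0 0 0;-1 .0081 -.0253 0 0 0 0;-1 .0081 -.0253 0 0 0 0;-1 .0081 -.0253 0 0 0 0;-1 .0081 -.0253 0 0 0 0;-1 0 0 0 0 0 0'
python3 -m inch '-1 0 0 0 0 0 -.106;-1 0 0 0 0 0 -.106;-1 0 0 0 0 0 -.106;-1 0 0 0 0 0 -.106;-1 0 0 0 0 0 -.106;-1 0 0 0 0 0 -.106;-1 0 0 0 0 0 -.106;-1 0 0 0 0 0 -.106;-1 0 0 0 0 0 0;-1 0 0 0 0 0 0'
python3 -c "
from h import *
to(.594,-.288,.018,-1.59)"
```

```text
clock: 42.83
tool_pos: [0.5934, -0.295, 0.1407]
eef_rot: [-0.342, 0.94, -0.002, -0.001]
contact_force: [-0.4, -1.3, -1.6]
opening: 0.121
finger_force: 30.0
clock: 43.67
tool_pos: [0.592, -0.2839, 0.1388]
eef_rot: [-0.692, 0.722, 0.005, -0.0]
contact_force: [-0.1, 0.0, -0.2]
opening: 0.126
finger_force: 30.0
t 43.7 pos [ 0.592  -0.2839  0.1388] yaw -1.613 q7 2.65 F [-0.1  0.  -0.2] open 0.126 ff 30.0
turn toolz -0.023 (alt 3.119 ) tilt [-0.007  0.007]
now axes x 0.0040 y -0.0022 z 0.1208
after turn x 0.0041 y -0.0021 z 0.1208
level turn [0.007 0.007] q [ 0.91  1.14 -1.21  1.52  1.09  1.27  2.65]
```

Joint 7 is at its limit, so I'll turn back about 0.25 rad. The tray has ample room.

```bash
python3 -m inch '-1 0 0 0 0 0 .1;-1 0 0 0 0 0 .1;-1 0 0 0 0 0 .05;-1 0 0 .02 0 0 0;-1 0 0 .02 0 0 0;-1 0 0 .02 0 0 0;-1 0 0 .015 0 0 0;-1 0 0 0 0 0 0;-1 0 0 0 0 0 0'
python3 -c "
from h import *
to(.594,-.288,.018)"
```

```text
clock: 44.42
tool_pos: [0.5917, -0.2852, 0.0657]
eef_rot: [-0.597, 0.802, 0.003, -0.002]
contact_force: [-0.2, 0.0, -0.9]
opening: 0.125
finger_force: 30.0
t 44.4 pos [ 0.5917 -0.2852  0.0657] yaw -1.861 q7 2.36 F [-0.2  0.  -0.9] open 0.125 ff 30.0
now axes x 0.0020 y -0.0030 z 0.0477
after turn x 0.0020 y -0.0030 z 0.0477
level turn [ 0.007 -0.001] q [ 0.88  1.21 -1.11  1.55  1.16  1.16  2.36]
```

```bash
python3 -m inch '-1 .002 -.003 .015 .007 -.001 0;-1 0 0 .012 0 0 0;-1 0 0 .01 0 0 0;-1 0 0 .005 0 0 0;-1 0 0 0 0 0 0;-1 0 0 0 0 0 0'
python3 -c "
from h import *
to(.594,-.288,.018)"
```

```text
clock: 44.92
tool_pos: [0.5944, -0.2877, 0.0242]
eef_rot: [-0.597, 0.802, 0.0, 0.001]
contact_force: [0.7, -0.3, -2.1]
opening: 0.121
finger_force: 30.0
t 44.9 pos [ 0.5944 -0.2877  0.0242] yaw -1.861 q7 2.34 F [ 0.7 -0.3 -2.1] open 0.121 ff 30.0
now axes x 0.0004 y 0.0003 z 0.0062
after turn x 0.0004 y 0.0003 z 0.0062
level turn [-0.001  0.002] q [ 0.88  1.27 -1.08  1.55  1.22  1.11  2.34]
```

```bash
python3 -m inch '-1 0 0 .003 0 0 0;-1 0 0 .002 0 0 0;-1 0 0 0 0 0 0;-1 0 0 0 0 0 0'
python3 -m inch '-1 0 0 .001 0 0 0;-1 0 0 0 0 0 0;-1 0 0 0 0 0 0'
```

```text
clock: 45.25
tool_pos: [0.5946, -0.2879, 0.0197]
eef_rot: [-0.597, 0.802, -0.0, 0.001]
contact_force: [-0.2, -0.3, -1.5]
opening: 0.12
finger_force: 30.0
clock: 45.5
tool_pos: [0.5945, -0.2879, 0.0186]
eef_rot: [-0.597, 0.802, -0.0, 0.001]
contact_force: [-0.8, -0.1, -0.8]
opening: 0.124
finger_force: 30.0
```

```bash
python3 -m inch '-1 0 0 .0008 0 0 0;-1 0 0 0 0 0 0;-1 0 0 0 0 0 0'
```

```text
clock: 45.75
tool_pos: [0.5947, -0.2879, 0.0181]
eef_rot: [-0.597, 0.802, -0.0, 0.001]
contact_force: [-1.9, -0.7, 3.2]
opening: 0.125
finger_force: 30.0
```

Contact. I'll release, rise and check everything.

```bash
python3 -m inch '-.4 0 0 0 0 0 0;-.4 0 0 0 0 0 0;-.4 0 0 0 0 0 0;-.4 0 0 0 0 0 0;-.4 0 0 -.01 0 0 0;-.4 0 0 -.03 0 0 0;-.4 0 0 -.03 0 0 0;-.4 0 0 -.03 0 0 0;-.4 0 0 -.03 0 0 0;-.4 0 0 0 0 0 0;-.4 0 0 0 0 0 0'
python3 -c "
from h import *
save('wrist','w8');save('scene','s8');save('top','t8')
a=cv2.imread('pics/w8.png');b=cv2.imread('pics/s8.png')
cv2.imwrite('pics/m8.png',np.hstack([cv2.resize(a,(390,292)),cv2.resize(b,(390,292))]))
t=cv2.imread('pics/t8.png');cv2.imwrite('pics/c8.png',cv2.resize(t[135:300,120:480],(792,363)))"
```

```text
clock: 46.67
tool_pos: [0.5955, -0.2879, 0.1505]
eef_rot: [-0.597, 0.802, -0.002, 0.002]
contact_force: [-0.2, -0.6, -0.7]
opening: 0.301
finger_force: 0.0
```

View pics/m8.png

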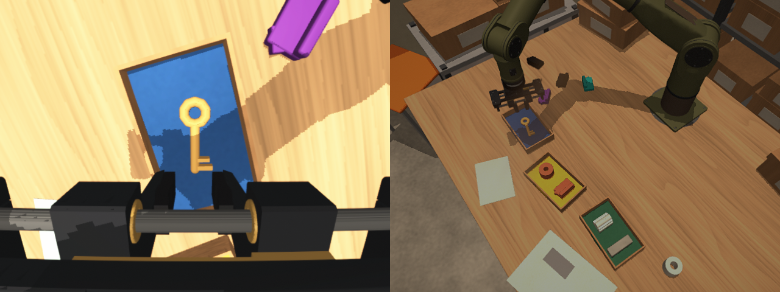

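View pics/c8.png

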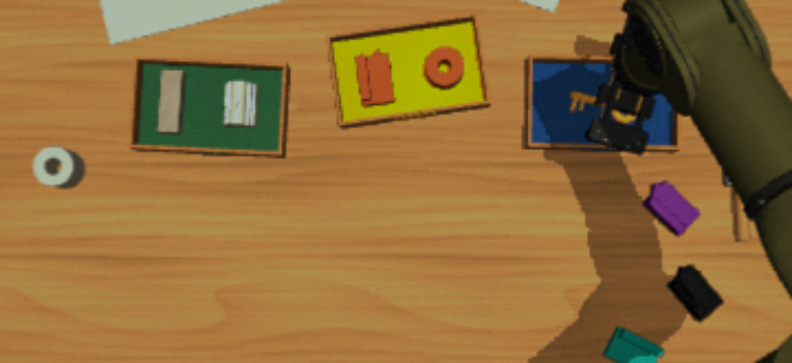

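All five finds lie flat in the right trays. The roll hasn't moved, and the visible part of the brush handle is where it was.

```bash
python3 -c "
from plant import r
print(r.finish_job())"
```

```text
the job is handed in; nothing more can be done
None
```

I sorted all five finds into their trays, lying flat and the same way up, and handed the job in at about 47 s of the 139 s; the label roll and look-alikes are unmoved, and so is the part of the brush visible past the arm in the last picture.

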